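# Set out the pH calibration set in its colour-coded holder

## Robot

A 7-joint arm with a two-finger parallel gripper is mounted at the origin on a cart in front of the work surface, level with it; the furniture and walls round the work are solid. World frame = base frame: x ahead of the robot, y to its left, z up, the work surface at z = 0. Lengths are in m, angles in rad, forces in N, time in s.
With the tool pointing down it reaches from about 0.4 to 0.85 m from the base axis. Payload 4.5 kg.
Tool frame: the origin (TCP) lies between the finger pads; the fingertips stand 22 mm ahead of it and the grasp point (between the pads) lies 3 mm ahead of it; z points along the fingers, y is the line along which they close (so a half turn about z gives the same grasp; the last joint's range is limited). The gripper opens to 85 mm and grips with 20 to 120 N. Pads are 22 mm wide; open, the fingers measure 114 mm over their backs; the gripper's body (76 mm by 85 mm) begins 54 mm behind the grasp point. The pads swing forward as they close: fully open they stand 13 mm farther back than shut.
Start: joints at [1.28, 0.689, -0.195, 1.565, 0.157, 0.902, -0.215], TCP at [0.199, -0.592, 0.253] pointing down, gripper open.
Joint ranges: [-3.01, 3.01], [-0.46, 2.08], [-1.47, 1.51], [0.13, 2.56], [-1, 4.14], [0.04, 2.09], [-2.66, 2.66]. Speed limits (rad/s): [2.57, 2.57, 3.14, 3.14, 3.14, 3.14, 3.14].

## Interface

Orientations are given as [roll, pitch, yaw] about the fixed x, y, z axes, in that order (R = Rz(yaw) Ry(pitch) Rx(roll)).
In Python, from plant import move_to, line_to, set_joints, move_gripper, hold, ik, snapshot, get_calibration, PlanningError, finish_job, read_t, read_joint_pos, read_qvel, read_joint_efforts, read_tool_pos, read_eef_rot, read_wrist_force, read_ft_torque, read_gripper_width, read_grasp_force gives the robot as it stands. Calls block until the motion is done:
- move_to(position, orientation): joint-space move of the TCP to a pose.
- line_to(position, attitude=None, feed=0.15, max_force=None): straight line of the TCP; attitude=None keeps the orientation; feed is the mean speed in m/s. With max_force (N) it stops when the force on the tool has changed by that much, and returns True; else False.
- set_joints(angles): joint-space move.
- move_gripper(opening, strength=None): finger opening in m; strength is the grip in N (None keeps the last); returns when the fingers have stopped.
- hold(seconds).
- ik(position, orientation): joint angles nearest the present ones, or None.
- snapshot(name): name is "scene" or "side" or "wrist"; returns (picture, depth): 400x640x3 uint8, blue, green, red; 400x640 float32, m along the optical axis (not along the pixel's ray), 0 where there is no reading.
- get_calibration(name): a dict with "fx", "fy", "cx", "cy" (pixels), "world_to_cam" (4x4, takes a point from world to camera coordinates). Camera axes: x right, y down, z forward; pixel columns grow to the right and rows downward; lengths in m; the calibration is good to about 2 mm. A picture is of the moment at which its call begins: read the wrist's pose just before it. get_calibration takes no time and is no camera call; for the wrist camera it gives the pose at the moment of the call.
A pose or a line that the arm cannot do raises PlanningError and nothing moves.
- finish_job(): hands the job in; it is judged then, once.
Readings, each from a call of its own:
- read_t(): time.
- read_joint_pos(): joint angles.
- read_qvel(): joint speeds.
- read_joint_efforts(): joint torques, N m.
- read_tool_pos(): TCP position.
- read_eef_rot(): TCP orientation.
- read_wrist_force(): force on the tool from outside, world axes, zero at the start.
- read_ft_torque(): the same for the moment, N m.
- read_gripper_width(): finger opening in m.
- read_grasp_force(): force on a finger pad.
Only numpy, scipy, OpenCV 4.12 (cv2) and the standard library are available. Lean on these libraries where they do the work, as an engineer would, in place of code of your own. Each camera call takes 0.05 s, during which the arm holds its last target. There are 200 camera calls.

## Task

Set out the pH meter's calibration set in the white holder: the three small buffer bottles each go upright into the cup of the colour of their own cap, and the glass beaker goes upright into the black cup, all standing on the cup floors. The two larger reagent bottles, also red- and blue-capped, stay where they stand, and nothing may be tipped over.

Things in the scene. Friction and masses are not known exactly. Their poses are not given: they have to be found in the camera images.
- buffer_red: small buffer bottle to be placed: white plastic, red screw cap, red label band; round, 38 mm body diameter (full width up to 55 mm above the base), cap 26 mm wide, 75 mm tall in all, 70 g. Origin at the centre of its underside, z up. All loose things stand on the worktop (z = 0), at least 90 mm apart centre to centre; some only 60 mm from the front of the tall beige chiller.
- buffer_green: small buffer bottle to be placed, the same as the red one but with green cap and label band; 38 mm diameter, 75 mm tall. Origin at the centre of its underside, z up. The fixed chiller (205 mm high, console to 301 mm) stands between the right-hand things and the holder: its nearest corner at x 0.48, y -0.23, its front running from there to x 0.69, y 0.13; pass it on the robot's side.
- buffer_blue: small buffer bottle to be placed, the same but with blue cap and label band; 38 mm diameter, 75 mm tall. Origin at the centre of its underside, z up.
- beaker: small clear glass beaker to be placed, open at the top, 51 mm outer diameter, 68 mm tall, 70 g; grasp it across its outside. Origin at the centre of its underside, z up.
- cup_red: red round cup for the small red-capped bottle, fixed. Origin: centre of its underside, 10 mm above the worktop; floor 4 mm, rim 26 mm above the origin; outer diameter 69 mm. Well 52 mm wide in its lower 16 mm, flaring to 63 mm. The four cups stand in a row along their y axes, 78 mm centre to centre, in changing colour order, on a white slab 94 x 324 mm, 10 mm high; z up, x across the row.
- cup_green: green cup, same size as the red one, target of the small green-capped bottle; origin at the centre of its underside, axes as for the red one.
- cup_blue: blue cup, same size as the red one, target of the small blue-capped bottle; origin at the centre of its underside, axes as for the red one.
- cup_black: black cup for the glass beaker, fixed in the same row; floor 4 mm, rim 26 mm above its origin; outer diameter 74 mm; well 60 mm wide in its lower 16 mm, flaring to 68 mm. Origin at the centre of its underside, axes as for the red one.
- stock_red: larger reagent bottle with red cap, 57 mm diameter, 110 mm tall: to be left where it stands. Origin at the centre of its underside, z up.
- stock_blue: larger reagent bottle with blue cap, 70 mm diameter, 138 mm tall: to be left where it stands. Origin at the centre of its underside, z up.
Mind the look-alikes: they are no part of the job. Leave any brown or purple look-alike of the buffer_green alone.

How it is judged:
By the outcome, as a careful person would: the job done as asked, in the order asked, and still so for the second after the job is handed in, with the robot touching nothing.
It also fails if it takes over 128 s, if anything falls off the work surface, if the arm or the gripper's body presses on something with over 40 N, if the wrist force passes 120 N, or if a joint passes its speed limit or range.

## Working session

There is one attempt and no reset: what is moved stays moved. The work goes in short steps, each a Python script; the robot and the scene stay as the last script left them, time stands still between calls to the robot, and variables do not carry over. Pictures are saved under pics/ and viewed, at most 14 in all, crops included, and the job is handed in when it is done.

```bash
ls; mkdir -p pics; python3 - <<'E'
from plant import *
import cv2,numpy as np
for n in("scene","side"):
    p,d=snapshot(n); cv2.imwrite(f"pics/{n}0.png",p); np.savez(f"{n}0.npz",p=p,d=d)
    c=get_calibration(n); print(n,c['fx'],c['cx'],c['cy'],np.round(np.linalg.inv(c['world_to_cam']),3).tolist(),(d>0).mean())
print(read_t(),read_eef_rot())
E
```

```text
pics
scene 398.9569505452906 320.45510874474974 196.88211018293168 [[-0.593, -0.384, 0.708, -0.254], [-0.805, 0.289, -0.518, 0.535], [-0.006, -0.877, -0.48, 0.577], [0.0, 0.0, 0.0, 1.0]] 0.99596484375
side 436.5945399093576 320.89075929391544 195.753745937423 [[-0.996, -0.067, 0.064, 0.451], [-0.09, 0.536, -0.84, 0.934], [0.022, -0.842, -0.539, 0.688], [0.0, 0.0, 0.0, 1.0]] 0.9959921875
0.1 [-3.13996315e+00  1.24635784e-04  3.24907864e-01]
```

View pics/scene0.png

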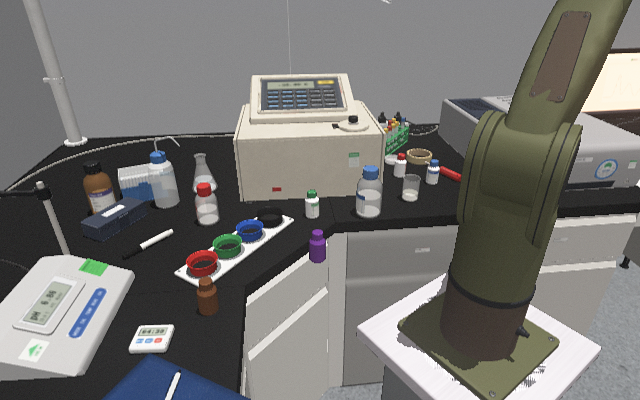

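View pics/side0.png

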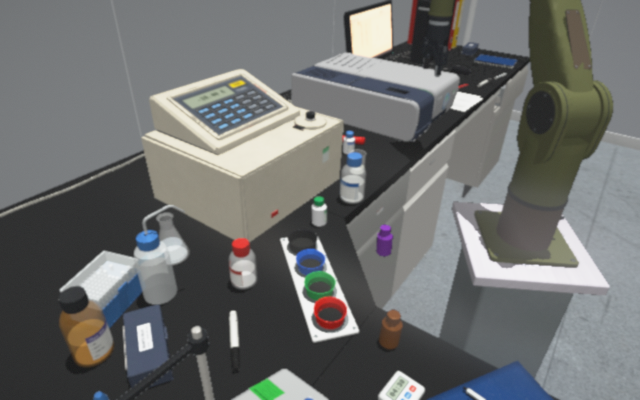

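Scene view: cups red (202,260), green (227,245), blue (249,230) and black (270,216). Green buffer is at (312,203), red buffer (400,165), blue buffer (432,172) and beaker (411,188). Stock_blue is at (369,190) and stock_red at (206,203). The purple (317,246) and brown (207,297) bottles are look-alikes. The side view hides the red buffer behind the chiller.

```bash
cat > h.py <<'E'
from plant import *
import cv2,numpy as np
def cloud(d,c):
    v,u=np.mgrid[0:400,0:640]; X=np.stack([(u-c['cx'])/c['fx']*d,(v-c['cy'])/c['fy']*d,d,np.ones_like(d)],-1)
    return (X@np.linalg.inv(c['world_to_cam']).T)[...,:3]
def colours(p):
    h,s,v=cv2.split(cv2.cvtColor(p,cv2.COLOR_BGR2HSV)); st=(s>130)&(v>50)
    return dict(red=st&((h<8)|(h>172)),green=st&(h>45)&(h<85),blue=st&(h>100)&(h<125),purple=st&(h>128)&(h<160))
def blobs(p,P,d,amin=8,zmin=0.02,zmax=.16):
    for n,m in colours(p).items():
        m=m&(d>0)&(P[...,2]>zmin)&(P[...,2]<zmax)
        k,l,s,c=cv2.connectedComponentsWithStats(m.astype(np.uint8))
        for i in range(1,k):
            if s[i,4]<amin: continue
            q=P[l==i]; print(n,s[i].tolist(),"mean",q.mean(0).round(3),"min",np.percentile(q,3,0).round(3),"max",np.percentile(q,97,0).round(3))
E
python3 - <<'E'
from h import *
for n in("scene","side"):
    z=np.load(n+"0.npz"); P=cloud(z['d'],get_calibration(n)); print(n); blobs(z['p'],P,z['d'])
    if n=="scene":
        for u,v in((411,180),(411,195),(405,188),(417,188),(270,216),(207,297),(240,225),(240,190)): print(u,v,P[v,u].round(3))
E
```

```text
scene
red [388, 120, 3, 5, 12] mean [ 0.774 -0.542  0.097] min [ 0.769 -0.548  0.089] max [ 0.781 -0.536  0.105]
red [387, 126, 5, 5, 15] mean [ 0.726 -0.496  0.098] min [ 0.719 -0.501  0.09 ] max [ 0.733 -0.491  0.102]
red [398, 153, 7, 7, 45] mean [ 0.557 -0.382  0.071] min [ 0.549 -0.394  0.062] max [ 0.568 -0.374  0.077]
red [440, 166, 22, 11, 73] mean [ 0.448 -0.505  0.023] min [ 0.411 -0.515  0.02 ] max [ 0.49  -0.497  0.026]
red [197, 183, 14, 14, 170] mean [0.66  0.24  0.102] min [0.651 0.224 0.087] max [0.677 0.254 0.113]
red [273, 188, 8, 3, 24] mean [0.635 0.04  0.051] min [0.628 0.032 0.047] max [0.641 0.049 0.055]
red [186, 250, 32, 24, 417] mean [0.475 0.33  0.03 ] min [0.441 0.3   0.021] max [0.503 0.359 0.038]
green [213, 235, 15, 17, 72] mean [0.52  0.27  0.033] min [0.494 0.249 0.026] max [0.53  0.288 0.038]
green [229, 234, 13, 13, 52] mean [0.505 0.233 0.033] min [0.472 0.225 0.025] max [0.524 0.242 0.039]
blue [150, 153, 16, 11, 115] mean [0.822 0.299 0.149] min [0.815 0.28  0.138] max [0.835 0.314 0.159]
blue [121, 182, 32, 16, 275] mean [0.893 0.357 0.038] min 
[... 1877 characters left out ...]
465 -0.426  0.073] min [ 0.455 -0.442  0.064] max [ 0.476 -0.416  0.077]
blue [348, 153, 13, 13, 133] mean [ 0.443 -0.128  0.132] min [ 0.428 -0.151  0.119] max [ 0.46  -0.117  0.14 ]
blue [349, 185, 8, 1, 8] mean [ 0.444 -0.105  0.063] min [ 0.434 -0.106  0.062] max [ 0.453 -0.103  0.064]
blue [136, 230, 22, 20, 267] mean [0.832 0.304 0.152] min [0.819 0.28  0.139] max [0.853 0.313 0.16 ]
blue [297, 248, 27, 24, 302] mean [0.532 0.175 0.03 ] min [0.502 0.15  0.021] max [0.558 0.214 0.037]
blue [104, 276, 36, 45, 488] mean [0.893 0.344 0.036] min [0.883 0.296 0.021] max [0.902 0.388 0.059]
purple [378, 225, 15, 26, 290] mean [0.361 0.109 0.051] min [0.346 0.094 0.022] max [0.374 0.116 0.076]
```

```bash
python3 - <<'E'
from h import *
def look(p,yaw,n):
    move_to(p,[np.pi,0,yaw]); hold(.2)
    c=get_calibration("wrist"); im,d=snapshot("wrist"); cv2.imwrite(f"pics/{n}.png",im); np.savez(n+".npz",p=im,d=d,W=c['world_to_cam'])
    print(n,read_t(),read_joint_pos().round(2) if hasattr(read_joint_pos(),'round') else read_joint_pos(),"cam",np.linalg.inv(c['world_to_cam']).round(3)[:3].tolist())
    blobs(im,cloud(d,c),d,30)
for p in([.42,-.36,.3],[.40,-.05,.3],[.46,.17,.3]):
    for y in (-2.2,-1.5,-.8,-.3,.3,.88,1.5,2.2):
        print(p,y,np.round(q,2).tolist() if (q:=ik(p,[np.pi,0,y])) is not None else None)
look([.42,-.36,.32],.6,"w1")
E
```

```text
[0.42, -0.36, 0.3] -2.2 [0.22, 0.63, 0.71, 1.75, -0.49, 0.95, -2.64]
[0.42, -0.36, 0.3] -1.5 [0.4, 0.56, 0.38, 1.74, -0.25, 0.89, -2.19]
[0.42, -0.36, 0.3] -0.8 [0.53, 0.54, 0.16, 1.74, -0.11, 0.87, -1.64]
[0.42, -0.36, 0.3] -0.3 [0.62, 0.53, 0.0, 1.73, -0.0, 0.88, -1.25]
[0.42, -0.36, 0.3] 0.3 [0.73, 0.54, -0.18, 1.73, 0.12, 0.89, -0.76]
[0.42, -0.36, 0.3] 0.88 [0.84, 0.55, -0.34, 1.72, 0.22, 0.91, -0.29]
[0.42, -0.36, 0.3] 1.5 [0.94, 0.57, -0.52, 1.72, 0.34, 0.94, 0.22]
[0.42, -0.36, 0.3] 2.2 [1.06, 0.61, -0.73, 1.71, 0.47, 1.0, 0.79]
[0.4, -0.05, 0.3] -2.2 [0.81, 0.57, -1.25, 2.1, 0.67, 0.96, 1.71]
[0.4, -0.05, 0.3] -1.5 [-0.41, 0.38, 0.61, 2.15, -0.34, 0.7, -2.65]
[0.4, -0.05, 0.3] -0.8 [-0.07, 0.33, 0.11, 2.13, -0.06, 0.68, -2.29]
[0.4, -0.05, 0.3] -0.3 [0.05, 0.33, -0.05, 2.13, 0.03, 0.68, -1.89]
[0.4, -0.05, 0.3] 0.3 [0.17, 0.34, -0.21, 2.12, 0.11, 0.69, -1.39]
[0.4, -0.05, 0.3] 0.88 [0.29, 0.35, -0.38, 2.12, 0.2, 0.71, -0.91]
[0.4, -0.05, 0.3] 1.5 [0.42, 0.37, -0.57, 2.11, 0.3, 0.74, -0.41]
[0.4, -0.05, 0.3] 2.2 [0.56, 0.41, -0.78, 2.11, 0.41, 0.78, 0.15]
[0.46, 0.17, 0.3] -2
[... 522 characters left out ...]
 1.5917 [ 0.79  0.52 -0.27  1.69  0.16  0.95 -0.51] cam [[0.563, -0.787, -0.253, 0.484], [-0.826, -0.536, -0.173, -0.316], [0.0, 0.306, -0.952, 0.44]]
red [406, 51, 28, 26, 579] mean [ 0.562 -0.387  0.073] min [ 0.551 -0.399  0.064] max [ 0.573 -0.376  0.075]
red [403, 168, 52, 53, 643] mean [ 0.456 -0.509  0.021] min [ 0.416 -0.517  0.02 ] max [ 0.494 -0.501  0.023]
green [557, 0, 83, 26, 1091] mean [ 0.725 -0.526  0.041] min [ 0.709 -0.561  0.031] max [ 0.739 -0.488  0.058]
blue [83, 0, 64, 33, 1696] mean [ 0.439 -0.147  0.134] min [ 0.426 -0.159  0.118] max [ 0.456 -0.127  0.139]
blue [383, 152, 24, 24, 425] mean [ 0.465 -0.43   0.073] min [ 0.455 -0.442  0.064] max [ 0.475 -0.419  0.076]
```

View pics/w1.png

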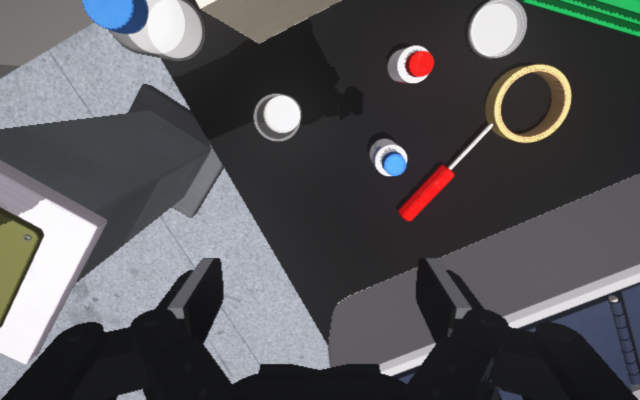

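Wrist view: red buffer cap (421,63), blue buffer cap (395,162), beaker rim (277,117) and stock_blue at top left. A grey instrument fills the lower right, with a screwdriver near the blue bottle. There is also a second glass-like dish at (500,28), so I'll check its height.

```bash
cat >> h.py <<'E'
def look(p,yaw,n):
    move_to(p,[np.pi,0,yaw]); hold(.2)
    c=get_calibration("wrist"); im,d=snapshot("wrist"); cv2.imwrite(f"pics/{n}.png",im); np.savez(n+".npz",p=im,d=d,W=c['world_to_cam'])
    print(n,read_t()); return im,d,cloud(d,c)
def circ(xy):
    A=np.c_[2*xy,np.ones(len(xy))]; s=np.linalg.lstsq(A,(xy**2).sum(1),rcond=None)[0]
    return s[:2].round(4),round(float(np.sqrt(s[2]+s[:2]@s[:2])),4)
def near(P,x,y,r,z0,z1):
    m=(np.hypot(P[...,0]-x,P[...,1]-y)<r)&(P[...,2]>z0)&(P[...,2]<z1); return P[m]
E
python3 - <<'E'
from h import *
im,d,P2=look([.42,-.27,.34],.6,"w2")
c=get_calibration("wrist"); z=np.load("w1.npz"); c1=dict(c,world_to_cam=z['W']); P1=cloud(z['d'],c1)
for P in(P1,P2):
    for n,x,y,r,a,b in(("red",.562,-.387,.03,.072,.08),("blue",.465,-.43,.03,.072,.08),("beakrim",.43,-.29,.045,.058,.08),("beakall",.43,-.29,.045,.008,.08)):
        q=near(P,x,y,r,a,b)
        if len(q)<10: print(n,len(q)); continue
        rr=cv2.minEnclosingCircle(q[:,:2].astype(np.float32)); print(n,len(q),"med",np.median(q,0).round(4),"zmax",q[:,2].max().round(4),"encl",np.round(rr[0],4),round(rr[1],4),"fit",circ(q[:,:2]))
    u,v=500,28
    q=P[(P[...,2]>.03)&(P[...,1]<-.47)&(P[...,0]>.3)&(P[...,0]<.55)&(P[...,2]<.25)]
    if len(q): print("instr",len(q),q.min(0).round(3),q.max(0).round(3)); 
    for xx in(.40,.45,.5,.55):
        t=q[abs(q[:,0]-xx)<.01]; print(xx,len(t),t[:,1].max().round(3) if len(t) else None)
print("dish",P1[28,500],P1[5:60:8,500].round(3).tolist())
im,d,P=look([.40,.06,.36],.4,"w3"); blobs(im,P,d,30,.005)
E
```

```text
w2 2.3
red 498 med [ 0.5627 -0.3881  0.0741] zmax 0.0765 encl [ 0.5628 -0.3885] 0.0128 fit (array([ 0.5627, -0.3882]), 0.0088)
blue 392 med [ 0.465  -0.4311  0.0741] zmax 0.0767 encl [ 0.4649 -0.4314] 0.0127 fit (array([ 0.465 , -0.4313]), 0.0089)
beakrim 438 med [ 0.4297 -0.2918  0.0663] zmax 0.069 encl [ 0.433  -0.2948] 0.0255 fit (array([ 0.4334, -0.295 ]), 0.0238)
beakall 1802 med [ 0.4292 -0.293   0.0204] zmax 0.069 encl [ 0.433  -0.2948] 0.0255 fit (array([ 0.4323, -0.2945]), 0.0192)
instr 23526 [ 0.3  -0.78  0.03] [ 0.55  -0.527  0.165]
0.4 919 -0.58
0.45 3788 -0.607
0.5 2508 -0.635
0.55 647 -0.664
red 397 med [ 0.5628 -0.3876  0.0742] zmax 0.0765 encl [ 0.5631 -0.3884] 0.0129 fit (array([ 0.5628, -0.3879]), 0.0089)
blue 319 med [ 0.4649 -0.4306  0.0741] zmax 0.0771 encl [ 0.4648 -0.4313] 0.0129 fit (array([ 0.4649, -0.4311]), 0.009)
beakrim 366 med [ 0.4296 -0.2994  0.0662] zmax 0.0694 encl [ 0.4333 -0.2948] 0.0255 fit (array([ 0.4334, -0.2946]), 0.0238)
beakall 1551 med [ 0.431  -0.2986  0.0213] zmax 0.0694 encl [ 0.4333 -0.2948] 0.0255 fit (array([ 0.4331, -0.295 ]), 0.0198
[... 575 characters left out ...]
488 0.26  0.029] min [0.47  0.225 0.014] max [0.517 0.287 0.036]
green [404, 65, 24, 22, 424] mean [ 0.529 -0.005  0.074] min [ 0.518 -0.017  0.068] max [0.54  0.006 0.076]
blue [236, 0, 57, 43, 819] mean [0.518 0.185 0.029] min [0.497 0.153 0.013] max [0.549 0.215 0.037]
blue [0, 108, 46, 127, 2974] mean [0.169 0.446 0.011] min [0.103 0.407 0.009] max [0.257 0.474 0.012]
blue [446, 162, 13, 21, 42] mean [ 0.447 -0.104  0.062] min [ 0.432 -0.106  0.059] max [ 0.459 -0.102  0.064]
blue [476, 178, 47, 40, 1427] mean [ 0.445 -0.133  0.134] min [ 0.427 -0.154  0.118] max [ 0.462 -0.117  0.139]
purple [268, 151, 27, 32, 694] mean [0.366 0.098 0.06 ] min [0.351 0.083 0.022] max [0.378 0.113 0.075]
```

View pics/w3.png

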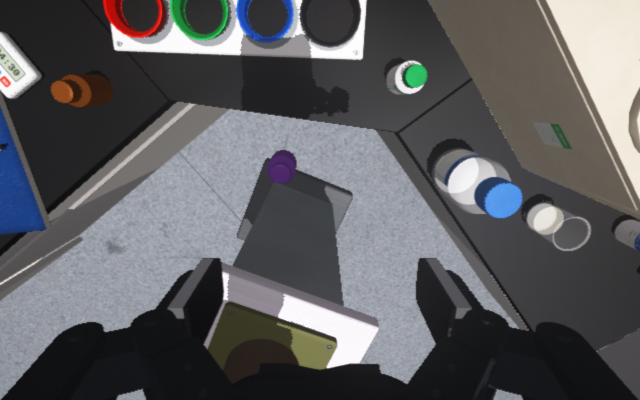

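Wrist view 3: green buffer cap (416,76) and the cup row along the top edge from (135,10) to (330,15). Purple sits at (282,166). One more view will centre the cups.

```bash
python3 - <<'E'
from h import *
def rep(P):
    q=near(P,.529,-.006,.03,.072,.08); print("green cap",len(q),circ(q[:,:2]),q[:,2].max().round(4),np.round(cv2.minEnclosingCircle(q[:,:2].astype(np.float32))[0],4))
im,d,P=look([.46,.13,.36],.8,"w4"); rep(P)
# cup rims: top ring z .033-.039
E=[]
for n,x,y in(("red",.475,.33),("green",.503,.255),("blue",.53,.182),("black",.557,.108)):
    q=near(P,x,y,.039,.0335,.040); e=cv2.minEnclosingCircle(q[:,:2].astype(np.float32)); print(n,len(q),circ(q[:,:2]),"encl",np.round(e[0],4),round(e[1],4),"ztop",np.percentile(q[:,2],95).round(4), "floor z",np.median(near(P,*circ(q[:,:2])[0],.012,.0,.06)[:,2]).round(4)); E.append(circ(q[:,:2])[0])
E=np.array(E); print(np.linalg.norm(np.diff(E,axis=0),axis=1),np.arctan2(*(E[0]-E[3])[::-1]))
z=np.load("w3.npz"); rep(cloud(z['d'],dict(get_calibration("wrist"),world_to_cam=z['W'])))
for p,y in(([.39,-.28,.3],1.04),([.563,-.388,.05],1.04),([.465,-.431,.05],1.04),([.433,-.295,.05],.88),([.529,-.006,.05],2.5),([.43,.05,.3],1.93),([.475,.33,.2],1.93),([.475,.33,.07],1.93),([.557,.108,.07],1.93)):
    q=ik(p,[np.pi,0,y]); print(p,y,None if q is None else np.round(q,2).tolist())
E
```

```text
w4 4.5083
green cap 295 (array([ 0.5294, -0.0058]), 0.009) 0.0763 [ 0.5297 -0.006 ]
red 403 (array([0.4734, 0.3295]), 0.0321) encl [0.4732 0.3298] 0.0343 ztop 0.0366 floor z 0.0138
green 500 (array([0.5012, 0.2568]), 0.0321) encl [0.5011 0.2569] 0.0341 ztop 0.0368 floor z 0.0137
blue 471 (array([0.529, 0.184]), 0.0321) encl [0.529 0.184] 0.0341 ztop 0.0366 floor z 0.0139
black 459 (array([0.5566, 0.1112]), 0.0347) encl [0.557  0.1112] 0.0366 ztop 0.0366 floor z 0.0139
[0.07783399 0.0779274  0.07785628] 1.9349276671582918
green cap 395 (array([ 0.5291, -0.0062]), 0.0089) 0.0768 [ 0.5292 -0.0064]
[0.39, -0.28, 0.3] 1.04 [0.8, 0.46, -0.41, 1.92, 0.25, 0.81, -0.27]
[0.563, -0.388, 0.05] 1.04 [0.7, 1.04, -0.33, 1.48, 0.46, 0.7, -0.36]
[0.465, -0.431, 0.05] 1.04 [0.87, 0.99, -0.35, 1.65, 0.55, 0.6, -0.33]
[0.433, -0.295, 0.05] 0.88 [0.66, 0.91, -0.25, 2.0, 0.68, 0.32, -0.84]
[0.529, -0.006, 0.05] 2.5 [0.23, 0.95, -0.51, 1.97, 0.99, 0.49, -0.09]
[0.43, 0.05, 0.3] 1.93 [0.28, 0.44, -0.73, 2.03, 0.4, 0.81, -0.32]
[0.475, 0.33, 0.2] 1.93 [-0.33, 0.76, -0.63, 1.75, 0.59, 0.83, -0.88]
[0.475, 0.33, 0.07] 1.93 [-0.42, 0.93, -0.46, 1.82, 0.74, 0.56, -1.01]
[0.557, 0.108, 0.07] 1.93 [-0.03, 0.92, -0.42, 1.86, 0.7, 0.52, -0.57]
```

View pics/w4.png

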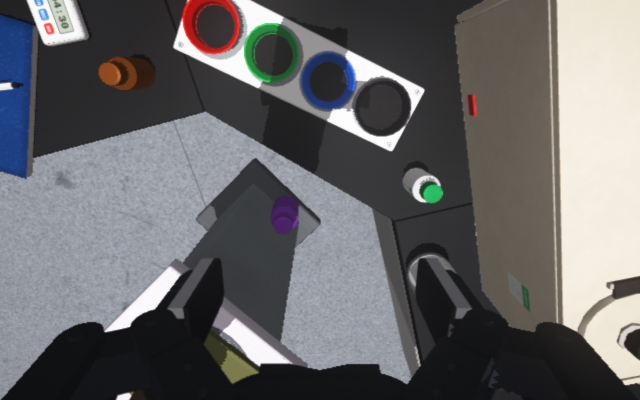

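Wrist view 4: all four cups are in frame, red (211,25), green (272,53), blue (328,80), black (382,105). The green cap is at (431,193). Rim 36.6 mm, floor 13.9 mm and 78 mm pitch agree with the text. I'll do green first.

```bash
cat >> h.py <<'E'
D=lambda y:[np.pi,0,y]
CUP=dict(red=(.4734,.3296),green=(.5011,.2568),blue=(.529,.184),black=(.5567,.1112)); YP=1.935-0.0065
A=[.39,-.28,.30]; B=[.43,.05,.30]
def pick(x,y,yaw,pre,force,z=.05,right=True):
    if right: move_to(A,D(yaw))
    move_gripper(pre); 
    if right: line_to([x,y,.20],feed=.25)
    else: move_to([x,y,.20],D(yaw))
    hit=line_to([x,y,z],feed=.12,max_force=10); move_gripper(.0,force); hold(.2)
    print("pick",hit,read_tool_pos(),"w",read_gripper_width(),"f",read_grasp_force())
    line_to([x,y,.24],feed=.15)
    if right: line_to(A,feed=.25); move_to(B,D(YP))
    print("held w",read_gripper_width(),"t",read_t())
def place(cup,rel,zp=.05):
    x,y=CUP[cup]; move_to([x,y,.20],D(YP)); line_to([x,y,.11],feed=.15); hold(.2)
    hit=line_to([x,y,zp+.0135],feed=.04,max_force=5); hold(.2)
    print("place",hit,read_tool_pos(),"F",read_wrist_force())
    move_gripper(rel); hold(.2); line_to([x,y,.20],feed=.15); print("t",read_t())
E
python3 - <<'E'
from h import *
pick(.5293,-.006,2.5,.065,40,right=False)
place("green",.062)
move_to(B,D(1.2))
p,d=snapshot("side"); cv2.imwrite("pics/s1.png",cv2.resize(p[130:370,180:460],(800,686))[:600])
P=cloud(d,get_calibration("side")); q=near(P,*CUP["green"],.035,.05,.12); print(q[:,2].max(),np.median(q[q[:,2]>.085],0))
E
```

```text
pick False [ 0.52951411 -0.00617682  0.05066339] w 0.036218389068006694 f 39.816627252075705
held w 0.03617092600955218 t 9.6
place True [0.5008382  0.25674183 0.06467401] F [-0.91620594 -0.36014505  4.93832392]
t 14.4833
0.09196743310705058 [0.50191854 0.25834225 0.08880372]
```

View pics/s1.png

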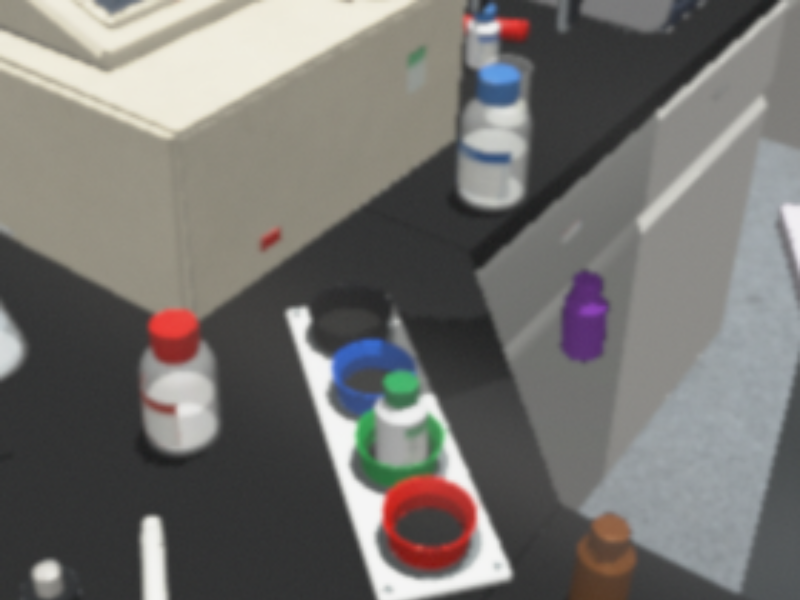

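The green bottle stands upright in the green cup at about (402,430) in the crop, with its top at 89 mm as expected. Next are red and blue.

```bash
python3 - <<'E'
from h import *
for n,x,y in(("red",.5629,-.3882),("blue",.465,-.4312)):
    pick(x,y,1.04,.065,40); assert read_gripper_width()>.03
    place(n,.062); move_to(B,D(1.2))
p,d=snapshot("side"); cv2.imwrite("pics/s2.png",cv2.resize(p[110:350,180:460],(700,600)))
P=cloud(d,get_calibration("side"))
for n in("red","green","blue"): q=near(P,*CUP[n],.035,.05,.12); print(n,q[:,2].max(),np.median(q[q[:,2]>.085],0))
E
```

```text
pick False [ 0.56329747 -0.38840552  0.05088787] w 0.036287861007877745 f 40.197795872809365
held w 0.03624623788737057 t 23.6583
place True [0.47317742 0.32950836 0.06486252] F [-2.09752152e-01 -3.99095306e-03  5.28049450e+00]
t 28.6417
pick False [ 0.46538096 -0.43149598  0.05082606] w 0.03582988886997224 f 40.20366826276586
held w 0.036304940102599076 t 37.7083
place True [0.52872546 0.18398751 0.0647972 ] F [-0.28410216  0.66043798  5.95787197]
t 42.3417
red 0.0918564437779592 [0.47501843 0.33069187 0.08853291]
green 0.09102540258469005 [0.50187244 0.25766214 0.08880009]
blue 0.0909726319670704 [0.52950312 0.18525833 0.08885292]
```

View pics/s2.png

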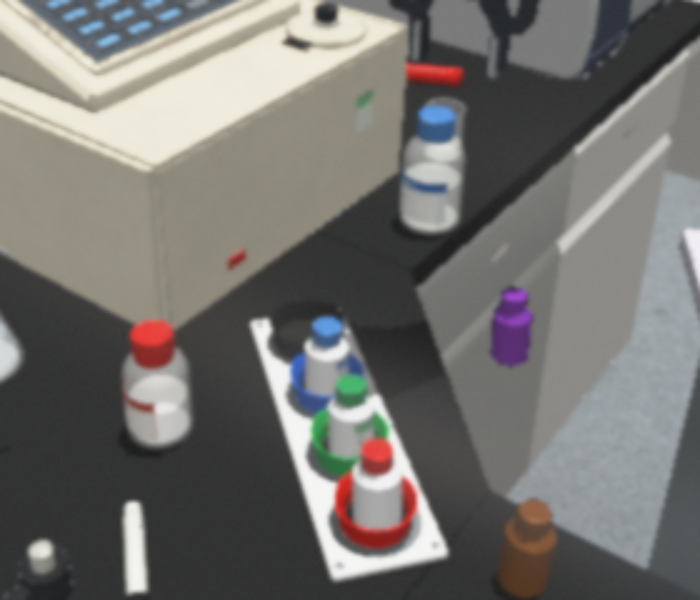

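All three bottles stand upright in their own cups, blue (327,365), green (350,425) and red (376,495). Next is the beaker.

```bash
python3 - <<'E'
from h import *
pick(.4333,-.2948,.88,.08,25); assert read_gripper_width()>.04
place("black",.075); move_to(B,D(1.2))
for n,s in(("scene",np.s_[120:320,140:460]),("side",np.s_[110:350,180:460])):
    p,d=snapshot(n); c=p[s]; k=min(800/c.shape[1],600/c.shape[0]); cv2.imwrite(f"pics/f_{n}.png",cv2.resize(c,None,fx=k,fy=k))
    P=cloud(d,get_calibration(n))
    for m in CUP: q=near(P,*CUP[m],.035,.05,.12); print(m,q[:,2].max().round(4),np.median(q[q[:,2]>.075],0).round(3))
    for m,x,y,h in(("stockb",.445,-.133,.138),("stockr",.667,.24,.11)): print(m,np.median(near(P,x,y,.05,h-.005,h+.006),0).round(3))
E
```

```text
pick False [ 0.43349061 -0.29499208  0.05063891] w 0.049032218873929875 f 25.56243986589834
held w 0.04965716157574096 t 50.475
place True [0.55647243 0.11110099 0.06469429] F [-0.93389047 -0.29809798  5.02449827]
t 55.05
red 0.0921 [0.465 0.331 0.088]
green 0.0922 [0.492 0.259 0.087]
blue 0.0922 [0.52  0.186 0.087]
black 0.0854 [0.557 0.111 0.08 ]
stockb [ 0.438 -0.134  0.139]
stockr [0.665 0.238 0.111]
red 0.0917 [0.474 0.334 0.088]
green 0.0908 [0.502 0.262 0.088]
blue 0.0916 [0.529 0.189 0.088]
black 0.0843 [0.558 0.103 0.08 ]
stockb [ 0.445 -0.134  0.138]
stockr [0.671 0.238 0.11 ]
```

View pics/f_scene.png

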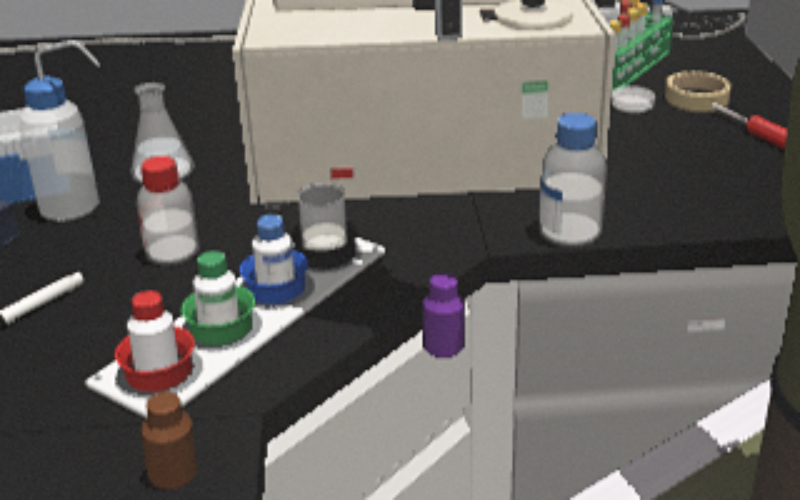

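View pics/f_side.png

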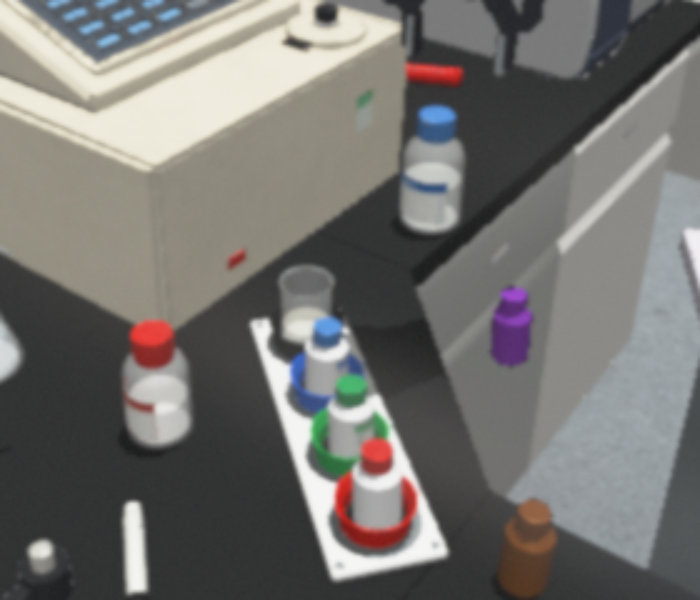

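The scene and side views show all four items upright in the right cups: beaker at (322,225), bottles at (272,250), (216,290) and (153,335) in the scene crop. The stock and look-alike bottles haven't moved, and the robot is clear.

```bash
python3 -c "
from plant import *
hold(.5); print(finish_job(), read_t())"
```

```text
the job is handed in; nothing more can be done
the job is handed in; nothing more can be done
```

The job is handed in: the three buffer bottles and the beaker stand upright on the floors of their matching cups, the stock and look-alike bottles weren't touched, and it took about 57 s of the 128 s allowed.

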